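# Bar the suction pump's flywheel just past its hard spot

### The job

Two small suction pumps stand among the blood tube racks, each with a flat flywheel on top and an upright handle. Turn the flywheel of the pump with the yellow handle clockwise (seen from above) until the resistance peaks at the red line, carry it just past that hard spot, stop with the wheel's white line on the green arc, and let go. Do not turn the wheel on beyond the green arc, and leave the purple-handled flywheel where it stands.

Things in the scene. Friction and masses are not known exactly. Their poses are not given: they have to be found in the camera images.
- yellow_wheel (a joint): angle (rad) of the yellow-handled flywheel, a flat dark disc, vertical axis. Grows clockwise seen from above; 1.57 when its white line (hub to handle to rim) points at the red line, where the resistance peaks; starts -0.2 to 0.67; green arc 1.745 to 2.27. Push at the handle: about 8 N, rising from 1.42 to 12 N at 1.57, falling to 3 N by 2.0, 8 N again past 2.15. Stays where it is let go.
- yellow_hub (a point): centre of that flywheel's upper face, on its axis, 118 mm above the table; disc 150 mm across, 18 mm thick. Fixed to its pump, a round white and teal drum 200 mm across, 95 mm high, standing fast, with a finned cylinder out to 130 mm from the axis. x axis points level from the axis to the red line, z up: at wheel angle q the handle lies at 1.571 - q (counter-clockwise positive) from x.
- yellow_handle (a point): centre, half-way up, of the upright yellow handle: a round grip 24 mm across, 50 mm tall, spinning freely on its pin, standing on the flywheel 55 mm from the wheel's axis. It is 147 mm above the table; the grip's top is at 172 mm, the wheel's face below it at 118 mm. x axis points from hub to handle, z up; they turn with the wheel.
- purple_handle (a point): centre of the purple handle of the other pump, alike in all but the handle's colour; to be left alone.

How it is judged:
At the end, for the whole second after the job is handed in: The yellow-handled flywheel is at rest with its white line on the green arc, 10 to 40 degrees clockwise past the red line (angle 1.745 to 2.27 rad), let go, and the purple handle is within 15 mm of where it started (value of joint yellow_wheel between 1.745 and 2.27 rad and velocity of joint yellow_wheel between -0.1 and 0.1 rad/s and distance of purple_handle from where it was at the start of the episode below 0.015 m); the robot touches nothing.
It fails at once if the yellow-handled flywheel is turned well beyond the green arc (past 2.42 rad) (value of joint yellow_wheel above 2.42 rad).
It fails at once if the purple-handled flywheel is turned (handle moved over 15 mm) (distance of purple_handle from where it was at the start of the episode above 0.015 m).
It also fails if it takes over 38 s, if anything falls off the work surface, if the arm or the gripper's body presses on something with over 40 N, if the wrist force passes 120 N, or if a joint passes its speed limit or range.

### The arm

A 7-joint arm with a two-finger parallel gripper is mounted at the origin on the work surface. World frame = base frame: x ahead of the robot, y to its left, z up, the work surface at z = 0. Lengths are in m, angles in rad, forces in N, time in s.
With the tool pointing down it reaches from about 0.4 to 0.85 m from the base axis. Payload 10.4 kg.
Tool frame: the origin (TCP) lies where the fingers leave the gripper's body, on its centre line; the fingertips stand 73 mm ahead of it and the grasp point (between the pads) lies 54 mm ahead of it; z points along the fingers, y is the line along which they close (so a half turn about z gives the same grasp; the last joint's range is limited). The gripper opens to 85 mm and grips with 20 to 120 N. Pads are 22 mm wide; open, the fingers measure 114 mm over their backs; the gripper's body (76 mm by 85 mm) begins 54 mm behind the grasp point. The pads swing forward as they close: fully open they stand 13 mm farther back than shut.
Start: joints at [-1.15, 0.332, -0.065, 1.46, 0.022, 1.35, -0.088], TCP at [0.268, 0.564, 0.304] pointing down, gripper open.
Joint ranges: [-2.6, 2.6], [-0.5, 2.12], [-1.47, 1.34], [0.16, 2.42], [-1.27, 4.41], [0.06, 2.06], [-2.6, 2.6]. Speed limits (rad/s): [2.22, 2.22, 2.79, 2.79, 3.14, 3.14, 3.14].

### API

Orientations are given as a unit quaternion [x, y, z, w].
In Python, from workcell import manip, camera gives the robot as it stands. The module is installed in compiled form; this text tells all that it offers.
- The arm moves only by the shell command python3 -m creep 'ROWS' [OPENING] [FORCE]. ROWS is JSON, a list of rows, each a list of 2 entries, a list of its own where there are three numbers: the shift along the tool's x, y, z in mm, then the turn about the tool's z in rad. In form: [[[tx, ty, tz], twist], ...]. A call has 1 to 5 rows; each row is the pose to reach, as a shift and turn from the pose commanded when the call began, along the tool's axes at that moment; what a row does not reach only later rows make up. A row lasts 1/12 s, in which the tool goes at most 41.7 mm and 7.16 degrees, less where a joint would pass 70% of its speed; a pose out of reach is approached as far as the arm can. A call with a gripper value outside its range is refused whole. OPENING is the opening, from 0 (shut) to 1 (fully open), set as the call begins (- or left out, the last holds). The fingers move at their own pace and stop on an object; FORCE is the grip in N (left out, the last holds). Time passes only in rows, so rows that repeat a pose let the fingers close. It gives the time, the measured TCP pose, the force, the opening and the grip force at its end, in the units of the state.
- manip.get_obs(): the state, without advancing time (a new reading comes with each control period).
- camera(name): name is "scene" or "top" or "wrist"; returns a dict with "pixels" (420x560x3 uint8, red, green, blue), "z_map" (420x560 float32, m along the optical axis (not along the pixel's ray), 0 where there is no reading), "fx", "fy", "cx", "cy" (pixels), "extrinsics" (4x4, takes a point from world to camera coordinates). Camera axes: x right, y down, z forward; pixel columns grow to the right and rows downward; lengths in m; the calibration is good to about 2 mm. A picture is of the moment at which its call begins.
- manip.hand_in(): hands the job in; it is judged then, once.
The state is a dict: "clock": time; "joint_pos": joint angles; "joint_velocities": joint speeds; "tau": joint torques, N m; "position": TCP position; "ee_rot": TCP orientation; "ft_force": force on the tool from outside, world axes, zero at the start; "torque": the same for the moment, N m; "grip_width": opening from 0.0 (shut) to 1.0 (fully open); "grasp_force": force on a finger pad.
Only numpy, scipy, OpenCV 4.12 (cv2) and the standard library are available. Lean on these libraries where they do the work, as an engineer would, in place of code of your own. Each camera call takes 0.05 s, during which the arm holds its last target. There are 200 camera calls.

## Working session

There is one attempt and no reset: what is moved stays moved. The work goes in short steps, Python scripts to look and compute and a shell command to move; the robot and the scene stay as the last step left them, time stands still between calls to the robot, and variables do not carry over. Pictures are saved under pics/ and viewed, at most 10 in all, crops included, and the job is handed in when it is done.

```bash
mkdir -p pics
python3 - <<'E'
from workcell import manip, camera
import cv2,numpy as np
o=manip.get_obs(); print({k:np.round(v,3) for k,v in o.items()})
for n in("top","scene"):
    c=camera(n); cv2.imwrite(f"pics/{n}0.png",c["pixels"][...,::-1]); np.savez(f"{n}0.npz",**c); print(n,c["fx"],c["cx"],c["cy"],np.round(c["extrinsics"],3))
E
```

```text
{'clock': np.float64(0.0), 'joint_pos': array([-1.15 ,  0.333, -0.065,  1.461,  0.022,  1.35 , -0.089]), 'joint_velocities': array([ 0.001, -0.001,  0.002,  0.001, -0.001, -0.001,  0.001]), 'tau': array([-1.0000e-03, -6.2543e+01,  4.8000e-02, -3.9161e+01,  1.6000e-02,
        1.0000e-02, -0.0000e+00]), 'position': array([0.268, 0.564, 0.303]), 'ee_rot': array([ 0.22 ,  0.975, -0.001, -0.   ]), 'ft_force': array([ 0.347,  1.103, -0.053]), 'torque': array([ 0.028, -0.029,  0.009]), 'grasp_force': np.float64(0.0), 'grip_width': np.float64(1.0)}
top 512.0766970263156 279.69397731610326 212.28179808117463 [[ 1.000e-03 -1.000e+00  1.700e-02  1.400e-02]
 [-9.960e-01 -2.000e-03 -8.900e-02  5.600e-01]
 [ 8.900e-02 -1.600e-02 -9.960e-01  1.135e+00]
 [ 0.000e+00  0.000e+00  0.000e+00  1.000e+00]]
scene 396.3158515306009 276.6711396423531 203.51947656450298 [[-0.741  0.672 -0.011  0.364]
 [ 0.487  0.526 -0.697 -0.146]
 [-0.462 -0.522 -0.717  1.19 ]
 [ 0.     0.     0.     1.   ]]
```

View pics/top0.png

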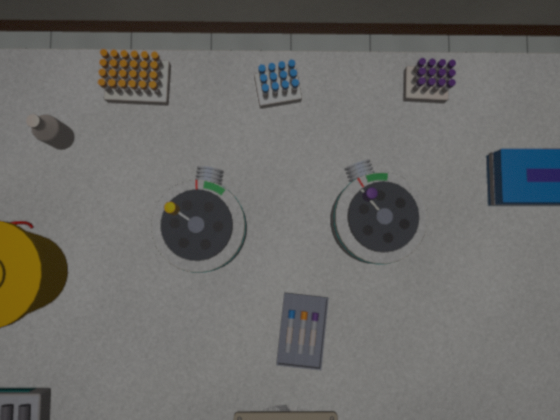

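View pics/scene0.png

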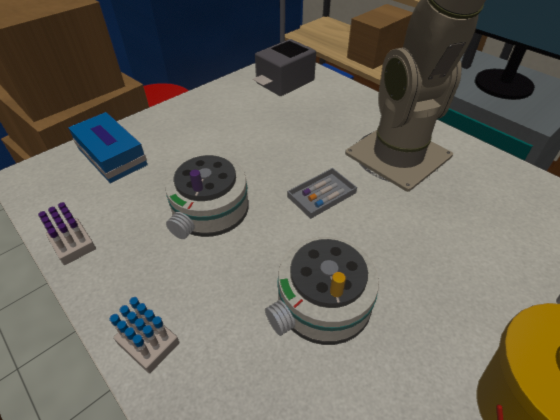

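Top view: the yellow pump's hub is at (196,225), handle top at (170,208), red line near (197,184); the purple pump is at (384,216). Scene view: yellow hub at (329,268), handle at (338,285), finned cylinder at (281,318).

```bash
cat > h.py <<'E'
import numpy as np,cv2
def P(c): return np.array([[c["fx"],0,c["cx"]],[0,c["fy"],c["cy"]],[0,0,1]])@c["extrinsics"][:3]
def at(c,u,v,z):  # ray to height z
    E=c["extrinsics"];R=E[:3,:3];o=-R.T@E[:3,3]
    d=R.T@np.array([(u-c["cx"])/c["fx"],(v-c["cy"])/c["fy"],1]);return o+d*(z-o[2])/d[2]
def dep(c,u,v):
    E=c["extrinsics"];z=float(np.median(c["z_map"][v-1:v+2,u-1:u+2]))
    return E[:3,:3].T@(np.array([(u-c["cx"])/c["fx"]*z,(v-c["cy"])/c["fy"]*z,z])-E[:3,3])
def tri(a,p,b,q):
    X=cv2.triangulatePoints(P(a),P(b),np.array(p,float),np.array(q,float));return (X[:3]/X[3]).ravel()
E
python3 - <<'E'
from h import *
t=dict(np.load("top0.npz"));s=dict(np.load("scene0.npz"))
ty=lambda c:cv2.inRange(cv2.cvtColor(c["pixels"],cv2.COLOR_RGB2HSV),(18,150,90),(35,255,255))
for c,(x0,x1,y0,y1) in((t,(155,190,195,225)),(s,(320,355,265,305))):
    m=ty(c)[y0:y1,x0:x1];v,u=np.nonzero(m);print("yellow",u.min()+x0,u.max()+x0,v.min()+y0,v.max()+y0,u.mean()+x0,v.mean()+y0)
print("hub tri",tri(t,(196,225),s,(329.5,268)).round(3),"dep",dep(t,196,225).round(3),dep(s,329,268).round(3))
print("handle top tri",tri(t,(170,208),s,(338.5,276)).round(3),"dep",dep(t,170,208).round(3))
h=at(t,196,225,.118);k=at(t,170,208,.172);r=at(t,197,184,.1);p=at(t,371,193,.172)
print(h,k,np.linalg.norm((k-h)[:2]),r,p)
for u,v in((197,184),(197,189),(203,185),(224,191)): print(u,v,dep(t,u,v).round(3))
a=lambda w:np.degrees(np.arctan2(*(w-h)[1::-1]));print("ang handle",a(k),"red",a(r))
for n,c,b in(("t",t,(150,150,110,120)),("s",s,(265,230,120,110))):
    x,y,w,hh=b;cv2.imwrite(f"pics/crop_{n}.png",cv2.resize(c["pixels"][y:y+hh,x:x+w,::-1],None,fx=5,fy=5,interpolation=cv2.INTER_CUBIC)*1)
E
```

```text
yellow 165 175 202 212 169.79381443298968 207.17525773195877
yellow 331 345 272 296 337.38709677419354 283.0322580645161
hub tri [0.525 0.189 0.122] dep [0.525 0.189 0.121] [0.526 0.189 0.123]
handle top tri [0.555 0.233 0.173] dep [0.555 0.233 0.173]
[0.52495683 0.18990741 0.118     ] [0.55495029 0.23360446 0.172     ] 0.0530003750677453 [0.61330187 0.19175882 0.1       ] [ 0.58582653 -0.16426446  0.172     ]
197 184 [0.614 0.192 0.096]
197 189 [0.601 0.19  0.114]
203 185 [0.612 0.18  0.096]
224 191 [0.599 0.135 0.096]
ang handle 55.534474040662424 red 1.2005518700210391
```

View pics/crop_t.png

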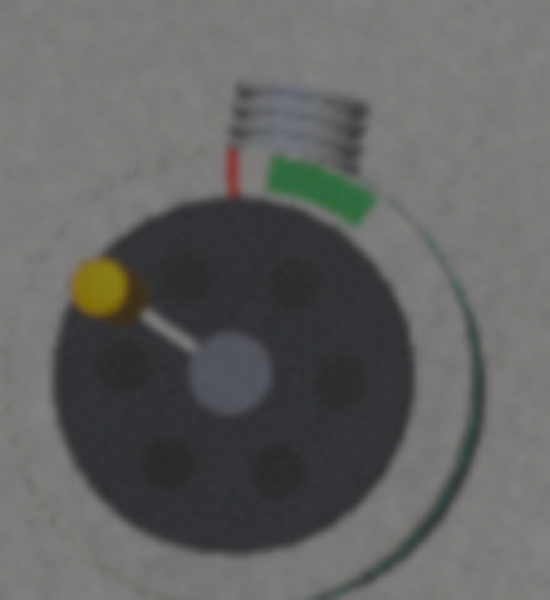

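The crop (x5, offset 150,150) shows the hub at (230,373), red line at (233,172), green arc from (268,172) to (365,215) and handle top at (98,287). The white line starts at q≈0.62, and heights check out at 0.121 and 0.173. Next I check the tall yellow object along the path.

Run:
```python
from h import *
from scipy.spatial.transform import Rotation as R
from workcell import manip
t=dict(np.load("top0.npz"))
for u,v in((5,270),(30,270),(10,235),(20,310),(45,128),(20,224)): print(u,v,dep(t,u,v).round(3))
o=manip.get_obs();M=R.from_quat(o["ee_rot"]).as_matrix();print(M.round(3))
for T in((.555,.233,.303),(.45,.30,.303),):print(T,(1000*M.T@(np.array(T)-o["position"])).round(1))
```

```text
5 270 [0.434 0.541 0.19 ]
30 270 [0.434 0.494 0.189]
10 235 [0.501 0.536 0.188]
20 310 [0.358 0.51  0.188]
45 128 [0.728 0.509 0.118]
20 224 [0.53  0.578 0.065]
[[-0.903  0.429 -0.001]
 [ 0.429  0.903 -0.001]
 [-0.    -0.001 -1.   ]]
(0.555, 0.233, 0.303) [-4.012e+02 -1.760e+02  4.000e-01]
(0.45, 0.3, 0.303) [-277.6 -160.6    0.4]
```

```bash
python3 -m creep '[[[-36,-16,-2],-0.088],[[-72,-32,-4],-0.176],[[-109,-48,-6],-0.264],[[-145,-64,-6],-0.352],[[-182,-80,-6],-0.44]]' 1
python3 -m creep '[[[-25,-29,0],0],[[-50,-58,0],0],[[-75,-87,0],0],[[-100,-115,0],0],[[-125,-144,0],0]]'
python3 -m creep '[[[-16,-19,0],0],[[-32,-37,0],0],[[-32,-37,0],0],[[-32,-37,0],0]]'
python3 - <<'E'
from h import *
from scipy.spatial.transform import Rotation as R
from workcell import manip,camera
c=camera("wrist");np.savez("wrist1.npz",**c);o=manip.get_obs();print(o["clock"],o["position"],R.from_quat(o["ee_rot"]).as_matrix().round(3))
cv2.imwrite("pics/w1.png",c["pixels"][...,::-1])
for n,X in(("handle",(.555,.2335,.172,1)),("hub",(.525,.1895,.118,1))):
    p=P(c)@X;print(n,p[:2]/p[2])
E
```

```text
clock: 0.52
position: [0.3991, 0.4125, 0.3098]
ee_rot: [-0.0, 1.0, -0.0, -0.0]
ft_force: [0.2, -0.1, 0.1]
grip_width: 1.001
grasp_force: 0.0
clock: 0.93
position: [0.5236, 0.268, 0.3097]
ee_rot: [0.002, 1.0, -0.0, -0.0]
ft_force: [0.7, 0.5, 0.6]
grip_width: 1.001
grasp_force: 0.0
clock: 1.27
position: [0.5553, 0.231, 0.3094]
ee_rot: [0.003, 1.0, -0.0, -0.0]
ft_force: [-0.2, 0.7, 0.7]
grip_width: 1.001
grasp_force: 0.0
1.3167 [0.55446302 0.23259741 0.30945544] [[-1.     0.004 -0.001]
 [ 0.004  1.     0.   ]
 [ 0.001  0.    -1.   ]]
handle [279.86944235 226.86927173]
hub [229.28326048 173.22988297]
```

View pics/w1.png

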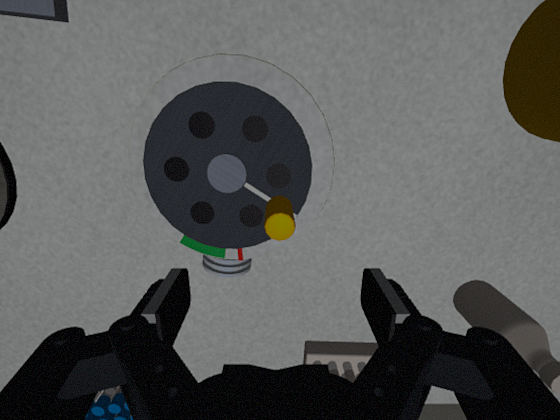

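The wrist view shows the handle top at (280,227), matching the prediction, and the hub at (227,173), about 1.5 mm off in y. The fingers straddle the handle, so I'll descend and grip.

```bash
python3 -m creep '[[[0,1,30],0],[[0,1,60],0],[[0,1,90],0],[[0,1,106],0],[[0,1,106],0]]' 1
python3 -m creep '[[[0,0,0],0],[[0,0,0],0],[[0,0,0],0],[[0,0,0],0],[[0,0,0],0]]' 0 60
python3 -m creep '[[[0,0,0],0],[[0,0,0],0],[[0,0,0],0]]'
```

```text
clock: 1.73
position: [0.5519, 0.2343, 0.1997]
ee_rot: [0.001, 1.0, -0.001, -0.003]
ft_force: [0.4, -0.4, -1.1]
grip_width: 0.999
grasp_force: 0.0
clock: 2.15
position: [0.555, 0.2337, 0.205]
ee_rot: [0.002, 1.0, 0.0, 0.001]
ft_force: [0.2, 0.3, 1.1]
grip_width: 0.299
grasp_force: 0.0
clock: 2.4
position: [0.5551, 0.234, 0.2052]
ee_rot: [0.002, 1.0, 0.001, 0.001]
ft_force: [-1.4, 1.1, 6.4]
grip_width: 0.262
grasp_force: 58.5
```

Gripped: centre (0.555,0.234), 54.6 mm from the hub, angle about 57°. Now I drive along the arc clockwise.

```bash
python3 -m creep '[[[-3,-2.2,0],0],[[-6,-4.6,0],0],[[-9.5,-8,0],0],[[-12,-10.8,0],0],[[-14.5,-13.8,0],0]]'
python3 -m creep '[[[0,0,0],0]]'
```

```text
clock: 2.82
position: [0.5683, 0.2215, 0.2051]
ee_rot: [0.001, 1.0, 0.001, -0.001]
ft_force: [-8.8, 3.8, 9.9]
grip_width: 0.265
grasp_force: 59.0
clock: 2.9
position: [0.5689, 0.2207, 0.2051]
ee_rot: [0.001, 1.0, 0.001, -0.0]
ft_force: [-5.5, 1.1, 9.3]
grip_width: 0.264
grasp_force: 59.0
```

```bash
python3 -m creep '[[[-3.1,-4.8,0],0],[[-5.3,-9.1,0],0],[[-7.5,-14.4,0],0],[[-8.9,-19,0],0],[[-10,-24.6,0],0]]'
python3 -m creep '[[[-0.4,-3.9,0],0],[[-0.5,-8.7,0],0],[[-0.2,-13.4,0],0],[[0.3,-17.3,0],0],[[1.1,-21,0],0]]'
python3 -m creep '[[[0,0,0],0],[[0,0,0],0]]'
```

```text
clock: 3.32
position: [0.5784, 0.1978, 0.2052]
ee_rot: [0.001, 1.0, 0.002, -0.0]
ft_force: [-6.9, 9.0, 7.5]
grip_width: 0.267
grasp_force: 59.1
clock: 3.73
position: [0.5778, 0.1766, 0.2051]
ee_rot: [0.001, 1.0, 0.002, 0.001]
ft_force: [-2.7, 5.9, 6.3]
grip_width: 0.265
grasp_force: 59.1
clock: 3.9
position: [0.5776, 0.1753, 0.2051]
ee_rot: [0.001, 1.0, 0.001, 0.0]
ft_force: [-5.0, 3.3, 7.9]
grip_width: 0.264
grasp_force: 59.2
```

```bash
python3 -m creep '[[[0.8,-2.7,0],0],[[1.7,-5.4,0],0],[[2.8,-8.2,0],0],[[2.8,-8.2,0],0],[[2.8,-8.2,0],0]]'
python3 - <<'E'
from h import *
from workcell import camera
c=camera("top");np.savez("top1.npz",**c)
cv2.imwrite("pics/t1.png",cv2.resize(c["pixels"][150:270,150:260,::-1],None,fx=5,fy=5,interpolation=cv2.INTER_CUBIC))
c=camera("scene")
cv2.imwrite("pics/s1.png",cv2.resize(c["pixels"][220:340,240:400,::-1],None,fx=4,fy=4,interpolation=cv2.INTER_CUBIC))
E
```

```text
clock: 4.32
position: [0.5749, 0.1672, 0.2051]
ee_rot: [0.001, 1.0, 0.001, 0.0]
ft_force: [-4.8, 3.1, 7.9]
grip_width: 0.262
grasp_force: 59.2
```

View pics/s1.png

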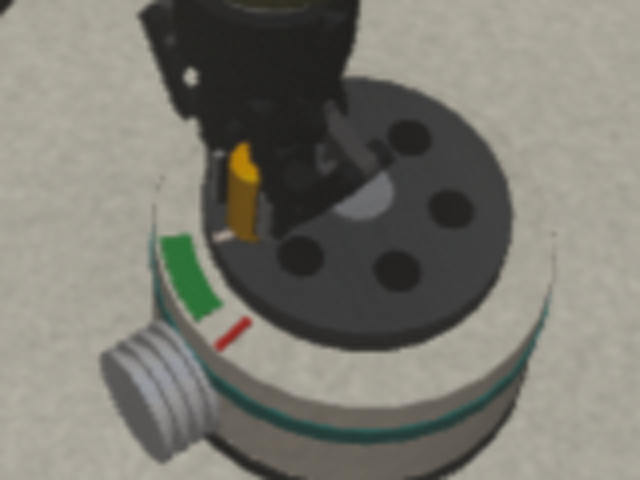

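The enlarged scene view shows the white line at (225,237) from hub (362,192). Dropped to drum height it hits about (187,277), the middle of the green arc, which runs (175,240)–(210,312). Next: release and lift.

```bash
python3 -m creep '[[[0,0,0],0],[[0,0,0],0],[[0,0,0],0],[[0,0,0],0],[[0,0,0],0]]' 1
python3 -m creep '[[[0,0,0],0],[[0,0,-25],0],[[0,0,-60],0],[[0,0,-95],0],[[0,0,-110],0]]'
python3 -m creep '[[[36,0,0],0],[[72,0,0],0],[[108,0,0],0],[[120,0,0],0],[[120,0,0],0]]'
python3 -m creep '[[[0,0,0],0],[[0,0,0],0],[[0,0,0],0],[[0,0,0],0]]'
python3 - <<'E'
from h import *
from workcell import camera
for n,(x,y,w,h) in dict(top=(150,150,110,120),scene=(240,220,160,120)).items():
    c=camera(n);np.savez(n+"2.npz",**c)
    cv2.imwrite(f"pics/{n}2.png",cv2.resize(c["pixels"][y:y+h,x:x+w,::-1],None,fx=4,fy=4,interpolation=cv2.INTER_CUBIC))
m=cv2.inRange(cv2.cvtColor(c["pixels"],cv2.COLOR_RGB2HSV),(18,150,90),(35,255,255))[230:310,270:370]
v,u=np.nonzero(m);v+=230;u+=270;print(u.min(),u.max(),v.min(),v.max());k=at(c,(u.min()+u.max())/2,v.mean(),.147);d=k-np.array([.525,.188,0]);print(k,np.hypot(*d[:2]),np.degrees(np.arctan2(d[1],d[0])))
E
```

```text
clock: 4.83
position: [0.5751, 0.1656, 0.2038]
ee_rot: [0.002, 1.0, -0.0, -0.0]
ft_force: [-0.6, 0.2, 0.7]
grip_width: 0.951
grasp_force: 0.0
clock: 5.25
position: [0.576, 0.1659, 0.3188]
ee_rot: [0.002, 1.0, 0.001, 0.003]
ft_force: [0.8, -0.2, 0.8]
grip_width: 1.002
grasp_force: 0.0
clock: 5.67
position: [0.4527, 0.1666, 0.3144]
ee_rot: [0.001, 1.0, 0.0, 0.0]
ft_force: [0.1, 0.2, 0.4]
grip_width: 0.998
grasp_force: 0.0
clock: 6.0
position: [0.4557, 0.1661, 0.3136]
ee_rot: [0.002, 1.0, -0.0, -0.0]
ft_force: [-0.4, 0.5, -0.8]
grip_width: 1.0
grasp_force: 0.0
297 309 255 279
[0.57320209 0.16472572 0.147     ] 0.053526940652712976 -25.773476659072994
```

View pics/scene2.png

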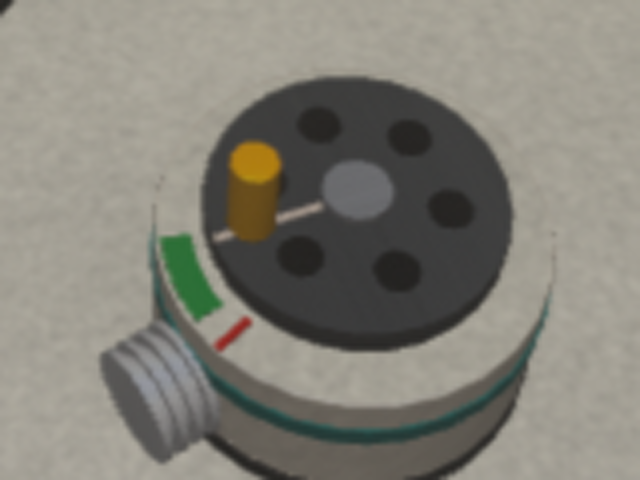

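The wheel is free with its handle at −25.8°, about 27–28° past the red line and inside the 10–40° arc. The white line's rim end is at (215,238), pointing across the green arc.

```bash
python3 -c "
from workcell import manip
print(manip.hand_in())"
```

```text
the job is handed in; nothing more can be done
None
```

I turned the yellow-handled flywheel clockwise past the hard spot and let go with its white line on the green arc, about 27–28° past the red line; the robot never went near the purple pump, and the job is handed in (no verdict was returned).

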